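# Turn a mould and its cover plate over together onto the curing rack

### The arm

A 6-joint arm with a two-finger parallel gripper is mounted at the origin on the work surface. World frame = base frame: x ahead of the robot, y to its left, z up, the work surface at z = 0. Lengths are in m, angles in degrees, forces in N, time in s.
With the tool pointing down it reaches from about 0.4 to 0.825 m from the base axis. Payload 7 kg.
Tool frame: the origin (TCP) lies at the very end of the fingers, on their centre line; the grasp point (between the pads) lies 19 mm behind it (ctrl.hold_point_z is the distance from the TCP to the grasp point, in m); z points along the fingers, y is the line along which they close (so a half turn about z gives the same grasp; the last joint's range is limited). The gripper opens to 88 mm and grips with 3 to 60 N. Pads are 19 mm wide; open, the fingers measure 130 mm over their backs; the gripper's body (78 mm by 193 mm) begins 47 mm behind the grasp point.
Start: joints at [-60.327, 20.546, 0.682, 0, -70.136, -16.507], TCP at [0.154, -0.657, 0.192] pointing down, gripper open.
Joint ranges: [-176.03, 176.03], [-82.01, 121.73], [-58.28, 71.71], [-173.87, 95.51], [-174.79, -0.11], [-173.66, 173.66]. Speed limits (degrees/s): [136.94, 136.94, 172.46, 180, 180, 180].

### API

Orientations are given as [roll, pitch, yaw] about the fixed x, y, z axes, in that order (R = Rz(yaw) Ry(pitch) Rx(roll)).
In Python, from plant import sensors, viewer, workorder, ctrl gives the robot as it stands.
- The arm moves only by the shell command python3 -m pendant 'ROWS'. ROWS is JSON, a list of rows, each a list of 3 entries, a list of its own where there are three numbers: the opening, from -1 (shut) to 1 (fully open), so that 0 is half open, then the shift along the tool's x, y, z in m, then the turn, a rotation vector about the tool's x, y, z in degrees. A call has 1 to 10 rows; each row is the pose to reach, as a shift and turn from the pose commanded when the call began, along the tool's axes at that moment; what a row does not reach only later rows make up. A row lasts 1/12 s, in which the tool goes at most 41.7 mm and 7.16 degrees, less where a joint would pass 70% of its speed; a pose out of reach is approached as far as the arm can. A call with a gripper value outside its range is refused whole. The fingers move at their own pace and stop on an object; the grip force is fixed at half the most. Time passes only in rows, so rows that repeat a pose let the fingers close. It gives the time, the measured TCP pose, the force, the opening and the grip force at its end, in the units of the state.
- sensors.get_obs(): the state, without advancing time (a new reading comes with each control period).
- viewer.snapshot(name): name is "side" or "top"; returns the picture (480x640x3 uint8, red, green, blue); there is no depth.
- viewer.camera_params(name): a dict with "fx", "fy", "cx", "cy" (pixels), "extrinsics" (4x4, takes a point from world to camera coordinates). Camera axes: x right, y up, looking along -z (the intrinsics and any distortion apply to the point x, -y, -z); pixel columns grow to the right and rows downward; lengths in m; the calibration is good to about 2 mm. A picture is of the moment at which its call begins. camera_params takes no time and is no camera call.
- workorder.close_job(): hands the job in; it is judged then, once.
The state is a dict: "clock": time; "joint_pos": joint angles; "qvel": joint speeds; "tau": joint torques, N m; "tool_pos": TCP position; "orientation": TCP orientation; "force": force on the tool from outside, world axes, zero at the start; "moment": the same for the moment, N m; "opening": finger opening in m; "gripper_force": force on a finger pad.
Only numpy, scipy, OpenCV 4.12 (cv2) and the standard library are available. Lean on these libraries where they do the work, as an engineer would, in place of code of your own. Each camera call takes 0.05 s, during which the arm holds its last target. There are 200 camera calls.

### The job

The black casting mould lies on the loading rack with its aluminium cover plate on top. Swing aside the keeper of the curing rack (the bar with the upright knob on the other rack), take mould and plate together, turn the two over as one so that they lie on the curing rack with the plate underneath and the mould on top, down against the lip and in the middle of the bed, then swing the keeper back in until it touches the mould. The pair must not come apart on the way, and leave the other things on the table where they are.

Things in the scene. Friction and masses are not known exactly. Their poses are not given: they have to be found in the camera images.
- mould_centre (a point): Black mould, a shallow open box 150 x 80 x 28 mm. The point is its centre, half-way up. x runs along the 150 mm length, y along the width, z from its closed back (14 mm below the point) to its open side. At the start it lies back down on the loading rack under the plate: x points down the slope, z out of the slope. The upper 65 mm of the pair stick out beyond the bed, free above and below.
- plate_centre (a point): Plain aluminium plate 150 x 80 x 10 mm, flush on the open side of the mould at the start. The point is its centre, half-way through; at the start its axes are parallel to the mould's (z away from the mould). Mould and plate together are 38 mm thick and weigh 0.3 to 0.6 kg; only friction holds them together.
- load_rack_bed: Bed of the loading rack, a plate 100 mm wide, 85 mm long, sloping at 55 degrees, falling towards the robot's left (+y, give or take 23 degrees), to a lip 40 mm high (out of the bed) along its lower edge. Origin in the middle of the corner between bed and lip, 45 mm above the table; x down the slope (bed at negative x), y across, z out of the bed. The start pair touches its lip; the rack's foot is 130 x 110 mm.
- cure_rack_bed: Bed of the curing rack (the one with the keeper), same shape, size and axes as the loading rack's: 100 mm wide, 85 mm long, 55 degree slope, lip 40 mm high, no side walls. Origin in the middle of the corner between bed and lip, 45 mm above the table. The pair belongs at x -150 to 0 mm, y -40 to 40 mm, z 0 to 38 mm in this frame.
- keeper (a joint): Angle (rad) of the keeper, a level bar 20 mm wide, 95 to 107 mm up, reaching 81 mm from an upright pivot on the bed's -y side (away from the robot). 0: fully in, 35 degrees inward of straight across, blocking the pair's place; about 0.50: touching the face of a pair on the bed; beyond 1.5: swung clear, pointing away from the bed's low side; stop at 2.3. Grows clockwise seen from above. Stays where left; about 1 N at the knob moves it.
- keeper_knob (a point): Upright round black knob on the keeper, 18 mm in diameter, from 107 to 155 mm above the table; the point is on its axis, 133 mm above the table, 65 mm from the pivot.
- keeper_pivot (a point): Point on the keeper's upright pivot axis, 101 mm above the table; fixed to the curing rack.
- wash_bottle: Bystander, to be left alone: white wash bottle, 54 mm diameter, 120 mm tall; origin at the centre of its underside.
- spool: Bystander, to be left alone: filament spool lying flat, 200 mm diameter, 60 mm high; origin at the centre of its underside.
- power_unit: Bystander, to be left alone: power supply box 200 x 110 x 50 mm; origin at the centre of its underside.
- extrusion: Bystander, to be left alone: aluminium profile 180 x 20 x 20 mm; origin at the centre of its underside.
- motor: Bystander, to be left alone: stepper motor 42 x 42 x 60 mm; origin at the centre of its underside.
- screwdriver: Bystander, to be left alone: black-handled screwdriver; origin at the handle/shaft axis's underside.
- clamp_block: Bystander, to be left alone: black clamp block 70 x 50 x 42 mm; origin at the centre of its underside.
Things that resemble listed ones, but are neither listed nor needed, are in the scene too. Leave any pink or yellow look-alike of the part that bears mould_centre alone.

How it is judged:
By the outcome, as a careful person would: the job done as asked, in the order asked, and still so for the second after the job is handed in, with the robot touching nothing.
It also fails if it takes over 72 s, if anything falls off the work surface, if the arm or the gripper's body presses on something with over 40 N, if the wrist force passes 120 N, or if a joint passes its speed limit or range.

## Working session

There is one attempt and no reset: what is moved stays moved. The work goes in short steps, Python scripts to look and compute and a shell command to move; the robot and the scene stay as the last step left them, time stands still between calls to the robot, and variables do not carry over. Pictures are saved under pics/ and viewed, at most 10 in all, crops included, and the job is handed in when it is done.

```bash
ls; mkdir -p pics
python3 - <<'E'
from plant import sensors, viewer, ctrl
import cv2
print(sensors.get_obs()); print(ctrl.hold_point_z)
for n in("side","top"):
    p=viewer.camera_params(n);print(n,p)
    cv2.imwrite(f"pics/{n}0.png",viewer.snapshot(n)[:,:,::-1])
E
```

```text
pics
{'clock': 0.0, 'joint_pos': array([-6.03271398e+01,  2.05907681e+01,  6.32654124e-01, -2.10226133e-02,
       -7.01343327e+01, -1.65080732e+01]), 'qvel': array([ 0.04286879, -0.01582082, -0.11553171,  0.04395782, -0.0606161 ,
       -0.04856358]), 'tau': array([ 1.02368849e-03, -5.82727182e+01,  2.93052775e+01,  6.99730530e+00,
        6.86197905e-03, -2.02287520e-04]), 'tool_pos': array([ 0.15359483, -0.6567272 ,  0.19101891]), 'orientation': array([ 1.79905748e+02, -7.32357407e-03, -1.66842367e+02]), 'force': array([-0.59310313,  0.13891045, -0.53280137]), 'moment': array([0.007506  , 0.06198486, 0.02250052]), 'gripper_force': 0.0, 'opening': 0.08773779937187232}
0.0188
side {'fx': 542.3552747691582, 'fy': 542.3552747691582, 'cx': 314.3962720079432, 'cy': 245.68913166734103, 'extrinsics': array([[-0.99657331, -0.08206563, -0.01033737,  0.51329966],
       [ 0.05722999, -0.77435633,  0.63015633, -0.11262543],
       [-0.05971898,  0.62740538,  0.77639947, -1.29742418],
       [ 0.        ,  0.        ,  0.        ,  1.        ]])}
top {'fx': 502.82423405159375, 'fy': 502.82423405159375, 'cx': 317.67966007916056, 'cy': 241.5506921420791, 'extrinsics': array([[-0.02283777, -0.99972061, -0.00609378, -0.00137688],
       [ 0.99359518, -0.02337172,  0.11055483, -0.54013899],
       [-0.11066637, -0.00352993,  0.99385134, -1.24077236],
       [ 0.        ,  0.        ,  0.        ,  1.        ]])}
```

View pics/side0.png

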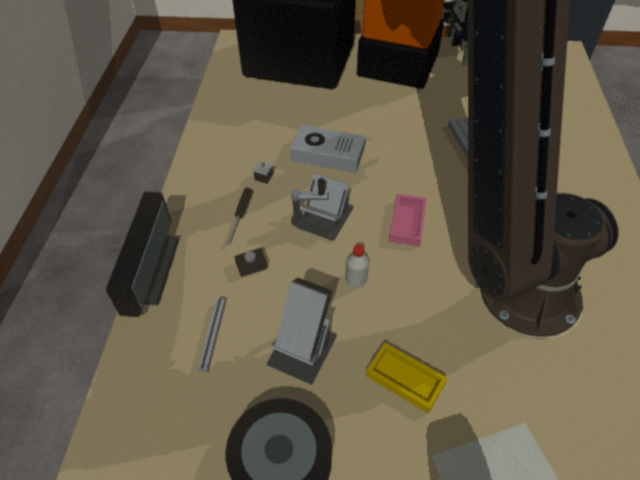

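View pics/top0.png

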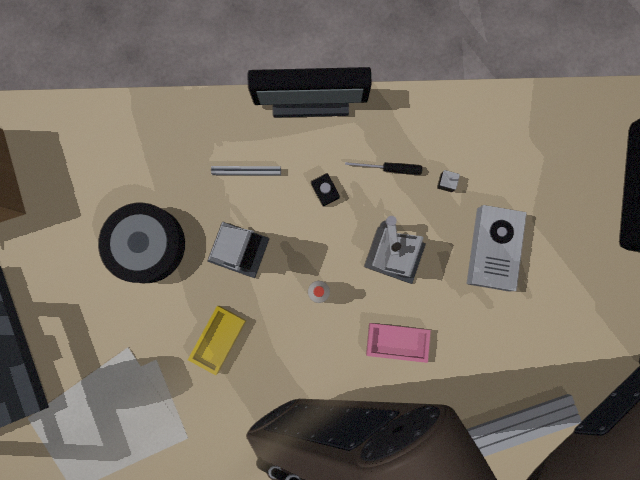

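Run:
```python
import cv2,numpy as np
s=cv2.imread("pics/side0.png");t=cv2.imread("pics/top0.png")
def c(i,x,y,w=80,h=60): return cv2.resize(i[y:y+h,x:x+w],(400,300),interpolation=cv2.INTER_CUBIC)
a=np.vstack([np.hstack([c(s,265,275,147,110)[:, :], c(s,275,165)]),np.hstack([c(t,200,215),c(t,355,215)])])
cv2.imwrite("pics/crop1.png",a)
```

```text
(no output)
```

View pics/crop1.png

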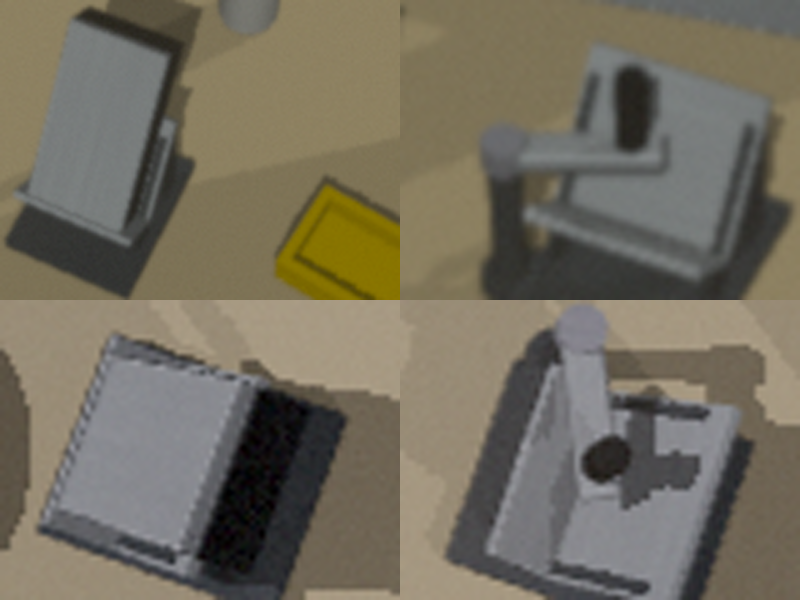

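The side view (crop, left) shows the black mould with the aluminium plate on the loading rack around side px (305,320); in the top view it is at (233,247). The curing rack is at side (325,205) and top (397,250), with its knob at side (321,180) and top (396,247). The pink box (408,220) and the yellow box (405,377) are look-alikes and stay put. Only the black mould sits under a plate on a rack, and the crop confirms it.

```bash
cat > h.py <<'E'
import numpy as np, cv2
from plant import sensors, viewer, ctrl
from scipy.spatial.transform import Rotation as Ro
P={n:viewer.camera_params(n) for n in("side","top")}
def ray(n,u,v):
    p=P[n];E=p["extrinsics"];d=np.array([(u-p["cx"])/p["fx"],-(v-p["cy"])/p["fy"],-1.])
    return -E[:3,:3].T@E[:3,3],E[:3,:3].T@d
def onz(n,u,v,z):
    o,d=ray(n,u,v);return o+d*(z-o[2])/d[2]
def tri(a,b):
    (o1,d1),(o2,d2)=ray("side",*a),ray("top",*b)
    s,t=np.linalg.lstsq(np.c_[d1,-d2],o2-o1,rcond=None)[0]
    p,q=o1+s*d1,o2+t*d2
    return (p+q)/2,np.linalg.norm(p-q)
def proj(n,X):
    p=P[n];E=p["extrinsics"];c=E[:3,:3]@X+E[:3,3]
    return p["cx"]+p["fx"]*c[0]/-c[2],p["cy"]-p["fy"]*c[1]/-c[2]
def tool(o=None):
    o=o or sensors.get_obs();return np.array(o["tool_pos"]),Ro.from_euler("xyz",o["orientation"],degrees=True)
E
python3 - <<'E'
from h import *
np.set_printoptions(precision=4,suppress=True)
S1=lambda X,Y:(265+X/2.721,275+Y/2.727); S2=lambda X,Y:(275+(X-400)/5,165+Y/5)
T1=lambda X,Y:(200+X/5,215+(Y-300)/5); T2=lambda X,Y:(355+(X-400)/5,215+(Y-300)/5)
print("load up corners"); 
for a in((72,22),(167,50)):print(onz("side",*S1(*a),.1897))
for a in((240,383),(178,550)):print(onz("top",*T1(*a),.1897))
print("lip outer left corners top",[onz("top",*T1(*a),.068) for a in((115,335),(40,530))])
print("cure bed top side",[onz("side",*S2(*a),.1146) for a in((592,43),(770,98))], onz("top",*T2(742,408),.1146))
print("lip top side",[onz("side",*S2(*a),.068) for a in((528,208),(700,275))],"top",[onz("top",*T2(*a),.068) for a in((555,368),(488,552))])
print("pivot",tri(S2(504,143),T2(582,328)));print("knob",tri(S2(632,70),T2(606,458)))
E
```

```text
load up corners
[0.5473 0.1465 0.1897]
[0.4756 0.166  0.1897]
[0.548  0.1393 0.1897]
[0.4746 0.1671 0.1897]
lip outer left corners top [array([0.5897, 0.2181, 0.068 ]), array([0.4942, 0.255 , 0.068 ])]
cure bed top side [array([ 0.5373, -0.2526,  0.1146]), array([ 0.444 , -0.219 ,  0.1146])] [ 0.5364 -0.2636  0.1146]
lip top side [array([ 0.5645, -0.1777,  0.068 ]), array([ 0.4739, -0.1382,  0.068 ])] top [array([ 0.5638, -0.1825,  0.068 ]), array([ 0.4741, -0.1465,  0.068 ])]
pivot (array([ 0.5778, -0.1918,  0.1002]), np.float64(0.001357495205231956))
knob (array([ 0.5112, -0.1925,  0.1548]), np.float64(0.0017761482438714898))
```

```bash
cat >> h.py <<'E'
def go(p,R,o=None):
    """shift (m) and turn (deg) in current tool axes to reach TCP p, rotation R"""
    p0,R0=tool(o);s=R0.inv().apply(np.array(p)-p0);w=(R0.inv()*R).as_rotvec(degrees=True)
    n=max(np.linalg.norm(s)/.0417,np.linalg.norm(w)/7.16)
    print("shift",np.round(s,4).tolist(),"turn",np.round(w,1).tolist(),"rows>=%.1f"%n)
down=lambda yaw:Ro.from_euler("xyz",[180,0,yaw],degrees=True)
PIV=np.array([.5778,-.1918])
def knob(th,z): return [PIV[0]+.065*np.cos(np.radians(th)),PIV[1]+.065*np.sin(np.radians(th)),z]
E
python3 - <<'E'
from h import *
print([a for a in dir(ctrl) if a[0]!='_'])
go([.5112,-.1925,.195],down(180)); go(knob(180.6,.128),down(180))
E
```

```text
['PlanningError', 'hold_point_z']
shift [-0.4539, 0.3707, -0.0034] turn [0.1, -0.0, 13.2] rows>=14.1
shift [-0.4555, 0.3703, 0.0636] turn [0.1, -0.0, 13.2] rows>=14.2
```

```bash
python3 -m pendant '[[-0.2,[-0.454,0.371,-0.015],[0,0,13.2]],[-0.2,[-0.454,0.371,-0.015],[0,0,13.2]],[-0.2,[-0.454,0.371,-0.015],[0,0,13.2]],[-0.2,[-0.454,0.371,-0.015],[0,0,13.2]],[-0.2,[-0.454,0.371,-0.015],[0,0,13.2]],[-0.2,[-0.454,0.371,-0.015],[0,0,13.2]],[-0.2,[-0.454,0.371,-0.015],[0,0,13.2]],[-0.2,[-0.454,0.371,-0.015],[0,0,13.2]],[-0.2,[-0.454,0.371,-0.015],[0,0,13.2]],[-0.2,[-0.454,0.371,-0.015],[0,0,13.2]]]'
python3 - <<'E'
from h import *
print(sensors.get_obs()["joint_pos"])
go([.5112,-.1925,.21],down(180))
E
```

```text
clock: 0.93
tool_pos: [0.408, -0.3257, 0.2026]
orientation: [180.0, 0.0, 180.0]
force: [0.7, 0.0, -0.9]
opening: 0.0355
gripper_force: 0.0
[-1.70527423e+01  5.65426958e+00 -1.74854395e+01 -6.92667506e-03
 -6.68605270e+01 -7.29785077e+01]
shift [-0.1031, 0.1333, -0.0074] turn [0.0, 0.0, -0.0] rows>=4.0
```

```bash
python3 -m pendant '[[-0.2,[-0.103,0.133,-0.005],[0,0,0]],[-0.2,[-0.103,0.133,-0.005],[0,0,0]],[-0.2,[-0.103,0.133,-0.005],[0,0,0]],[-0.2,[-0.103,0.133,-0.005],[0,0,0]],[-0.2,[-0.103,0.133,-0.005],[0,0,0]],[-0.2,[-0.103,0.133,-0.005],[0,0,0]],[-0.2,[-0.103,0.133,-0.005],[0,0,0]]]'
python3 - <<'E'
from h import *
s=viewer.snapshot("side")[:,:,::-1];t=viewer.snapshot("top")[:,:,::-1]
cv2.imwrite("pics/c2.png",np.hstack([cv2.resize(s[100:240,240:400],(400,350)),cv2.resize(t[180:320,310:470],(400,350))]))
go(knob(180.6,.13),down(180))
E
```

```text
clock: 1.52
tool_pos: [0.5101, -0.1944, 0.2071]
orientation: [180.0, -0.1, -180.0]
force: [0.3, -0.1, 0.8]
opening: 0.0349
gripper_force: 0.0
shift [-0.0033, 0.003, 0.0774] turn [0.0, -0.0, -0.1] rows>=1.9
```

View pics/c2.png

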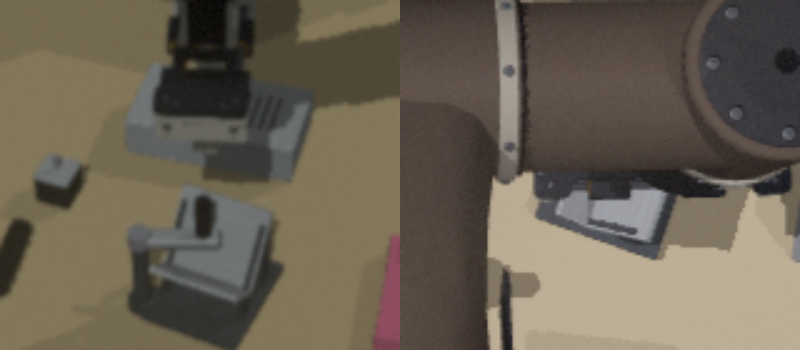

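The side view shows the open fingers straight above the knob (finger tip about (205,143) in the crop, knob at (203,205)). I'll go down over it.

```bash
python3 -m pendant '[[-0.2,[-0.003,0.003,0.04],[0,0,0]],[-0.2,[-0.003,0.003,0.077],[0,0,0]],[-0.2,[-0.003,0.003,0.077],[0,0,0]],[-0.2,[-0.003,0.003,0.077],[0,0,0]]]'
python3 - <<'E'
from h import *
for th in (174,168,162,156,150,144,138,132,126,120): go(knob(th,.13),down(180+th-180))
E
```

```text
clock: 1.95
tool_pos: [0.5115, -0.1929, 0.1298]
orientation: [-180.0, -0.2, 179.9]
force: [0.1, -0.2, 1.3]
opening: 0.035
gripper_force: 0.0
shift [-0.0016, 0.0079, -0.0002] turn [-0.0, -0.2, 5.9] rows>=0.8
shift [-0.0027, 0.0146, -0.0002] turn [-0.0, -0.2, 11.9] rows>=1.7
shift [-0.0044, 0.0212, -0.0002] turn [-0.1, -0.2, 17.9] rows>=2.5
shift [-0.0068, 0.0275, -0.0002] turn [-0.1, -0.2, 23.9] rows>=3.3
shift [-0.0099, 0.0336, -0.0002] turn [-0.1, -0.2, 29.9] rows>=4.2
shift [-0.0136, 0.0393, -0.0002] turn [-0.1, -0.2, 35.9] rows>=5.0
shift [-0.0179, 0.0446, -0.0002] turn [-0.1, -0.2, 41.9] rows>=5.8
shift [-0.0227, 0.0494, -0.0003] turn [-0.1, -0.2, 47.9] rows>=6.7
shift [-0.028, 0.0537, -0.0003] turn [-0.1, -0.2, 53.9] rows>=7.5
shift [-0.0337, 0.0574, -0.0003] turn [-0.1, -0.2, 59.9] rows>=8.4
```

```bash
python3 -m pendant '[[-0.2,[-0.0016,0.0079,0],[0,0,6]],[-0.2,[-0.0027,0.0146,0],[0,0,12]],[-0.2,[-0.0044,0.0212,0],[0,0,18]],[-0.2,[-0.0068,0.0275,0],[0,0,24]],[-0.2,[-0.0099,0.0336,0],[0,0,30]],[-0.2,[-0.0136,0.0393,0],[0,0,36]],[-0.2,[-0.0179,0.0446,0],[0,0,42]],[-0.2,[-0.0227,0.0494,0],[0,0,48]],[-0.2,[-0.028,0.0537,0],[0,0,54]],[-0.2,[-0.0337,0.0574,0],[0,0,60]]]'
python3 - <<'E'
from h import *
print(sensors.get_obs()["joint_pos"])
for th,y in ((114,114),(108,108),(102,105),(96,105),(90,105),(84,105),(78,105),(72,105),(66,105)): go(knob(th,.13),down(y))
E
```

```text
clock: 2.78
tool_pos: [0.5488, -0.135, 0.134]
orientation: [179.8, 0.1, 119.6]
force: [-0.0, 0.1, 0.4]
opening: 0.0352
gripper_force: 0.0
[ 6.06196146e+00  1.27311397e+01 -1.83190152e+01  6.35067109e-02
 -5.87206343e+01 -1.56444990e+02]
shift [0.001, 0.0035, 0.004] turn [0.2, 0.1, 5.6] rows>=0.8
shift [-0.0, 0.0102, 0.0041] turn [0.2, 0.1, 11.6] rows>=1.6
shift [-0.0018, 0.0168, 0.0041] turn [0.2, 0.1, 14.6] rows>=2.0
shift [-0.0042, 0.0231, 0.0041] turn [0.2, 0.1, 14.6] rows>=2.0
shift [-0.0072, 0.0292, 0.0041] turn [0.2, 0.1, 14.6] rows>=2.0
shift [-0.0109, 0.0349, 0.0042] turn [0.2, 0.1, 14.6] rows>=2.0
shift [-0.0151, 0.0402, 0.0042] turn [0.2, 0.1, 14.6] rows>=2.0
shift [-0.0199, 0.0451, 0.0042] turn [0.2, 0.1, 14.6] rows>=2.0
shift [-0.0252, 0.0494, 0.0043] turn [0.2, 0.1, 14.6] rows>=2.0
```

```bash
python3 -m pendant '[[-0.2,[0.001,0.0035,0.004],[0,0,5.6]],[-0.2,[0,0.0102,0.004],[0,0,5.6]],[-0.2,[-0.0018,0.0168,0.004],[0,0,5.6]],[-0.2,[-0.0042,0.0231,0.004],[0,0,5.6]],[-0.2,[-0.0072,0.0292,0.004],[0,0,5.6]],[-0.2,[-0.0109,0.0349,0.004],[0,0,5.6]],[-0.2,[-0.0151,0.0402,0.004],[0,0,5.6]],[-0.2,[-0.0199,0.0451,0.004],[0,0,5.6]],[-0.2,[-0.0225,0.0475,0.004],[0,0,5.6]],[-0.2,[-0.0225,0.0475,0.004],[0,0,5.6]]]'
python3 - <<'E'
from h import *
print(sensors.get_obs()["joint_pos"])
E
```

```text
clock: 3.62
tool_pos: [0.6002, -0.1305, 0.1262]
orientation: [-180.0, -0.0, 114.4]
force: [0.3, 0.9, -0.2]
opening: 0.0352
gripper_force: 0.0
[ 5.93741214e+00  1.77014284e+01 -1.24815896e+01  7.70738737e-03
 -5.98432820e+01 -1.61576929e+02]
```

```bash
python3 -m pendant '[[-0.2,[0,0,-0.04],[0,0,0]],[0.2,[0,0,-0.08],[0,0,-7]],[1,[0,0,-0.12],[0,0,-14]],[1,[0,0,-0.16],[0,0,-21]],[1,[0,0,-0.16],[0,0,-28]],[1,[0,0,-0.16],[0,0,-35]],[1,[0,0,-0.16],[0,0,-42]],[1,[0,0,-0.16],[0,0,-49]],[1,[0,0,-0.16],[0,0,-56]],[1,[0,0,-0.16],[0,0,-63]]]'
cat >> h.py <<'E'
def frame(O,a):
    s,c=np.sin(np.radians(a)),np.cos(np.radians(a));h=np.array([s,c,0]);u=np.array([0,0,1.])
    C,S=np.cos(np.radians(55)),np.sin(np.radians(55))
    x=h*C-u*S;z=h*S+u*C;return np.array(O),np.c_[x,np.cross(z,x),z]
LO,LB=frame([.5305,.2059,.045],20.5)
CO,CB=frame([.508,-.191,.045],22)
def pose(O,B,x,y,z,sg):
    """TCP at rack point, tool z = rack x, tool y = sg*rack z"""
    ty=sg*B[:,2];tz=B[:,0];return O+B@np.array([x,y,z]),Ro.from_matrix(np.c_[np.cross(ty,tz),ty,tz])
E
python3 - <<'E'
from h import *
print(sensors.get_obs()["joint_pos"])
p,R=pose(LO,LB,-.19,0,.019,-1);print(p,R.as_euler("xyz",degrees=True))
go(p,R);go(p+[0,0,.05],down(-90))
t=viewer.snapshot("top")[:,:,::-1];s=viewer.snapshot("side")[:,:,::-1]
cv2.imwrite("pics/s3.png",s);cv2.imwrite("pics/t3.png",t)
cv2.imwrite("pics/c3.png",np.hstack([cv2.resize(s[100:240,240:400],(400,350)),cv2.resize(t[180:320,310:470],(400,350))]))
E
```

```text
clock: 4.45
tool_pos: [0.5991, -0.1302, 0.2866]
orientation: [180.0, -0.0, 177.7]
force: [0.2, 0.6, -0.4]
opening: 0.086
gripper_force: 0.0
[ 5.96375497e+00  1.22109197e+01  1.32454737e+00 -8.84584740e-03
 -7.91305357e+01 -9.82490530e+01]
[0.49778516 0.11840017 0.21153684] [-145.     0.   -20.5]
shift [0.1112, 0.2443, 0.0751] turn [7.9, -48.8, -154.9] rows>=22.7
shift [0.1112, 0.2443, 0.0251] turn [0.0, -0.0, -92.3] rows>=12.9
```

View pics/c3.png

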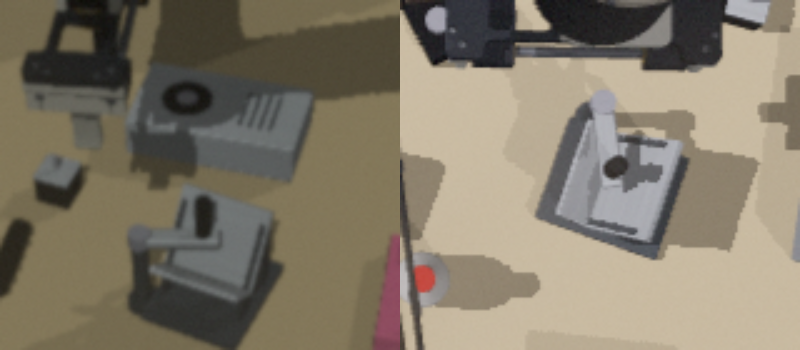

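Run:
```python
from h import *
for X in ([.5101,-.1944,.2071],[.5991,-.1302,.2866],[.5112,-.1925,.155]):
    X=np.array(X);print(X,[np.round(proj(n,X),1) for n in P])
```

```text
[ 0.5101 -0.1944  0.2071] [array([322.3, 162.5]), array([400.7, 244.3])]
[ 0.5991 -0.1302  0.2866] [array([279.8, 153.3]), array([373.5, 197.3])]
[ 0.5112 -0.1925  0.155 ] [array([321.8, 179. ]), array([396.2, 246.2])]
```

The images show that the keeper has not moved: the knob is still at side (322,180) and top (396,247). I'll check where the fingertips really are against the reported TCP.

Run:
```python
from h import *
p,R=tool();im=cv2.imread("pics/s3.png")
x0,y0=220,80
c=cv2.resize(im[y0:y0+120,x0:x0+160],(800,600),interpolation=cv2.INTER_CUBIC)
for off,col in(((0,0,0),(0,0,255)),((0,.043,0),(0,255,0)),((0,-.043,0),(255,0,0)),((0,.043,-.066),(0,255,255)),((0,-.043,-.066),(255,255,0))):
    u,v=proj("side",p+R.apply(off));cv2.drawMarker(c,(int((u-x0)*5),int((v-y0)*5)),col,0,20,2)
cv2.imwrite("pics/c4.png",c)
```

```text
(no output)
```

View pics/c4.png

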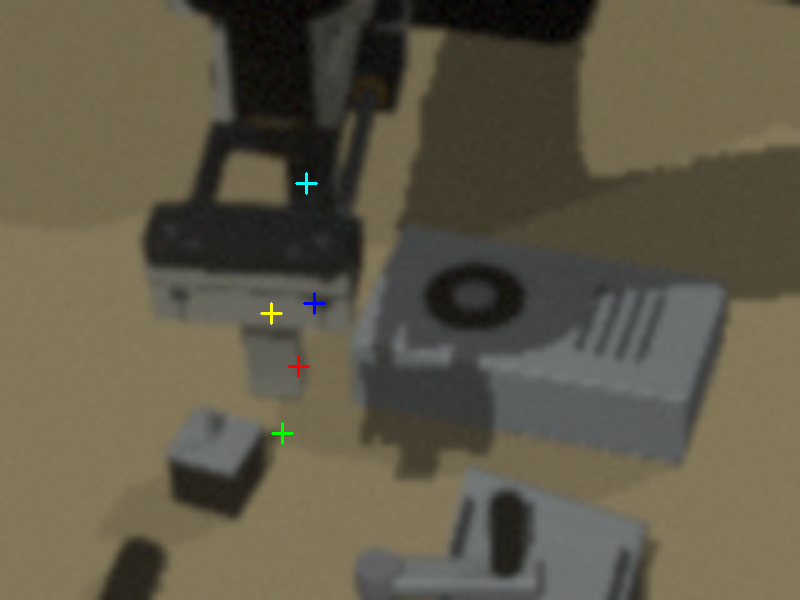

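Run:
```python
from h import *
p,R=tool();np.set_printoptions(precision=1,suppress=True)
print(R.as_matrix())
for nm,o in dict(tip=(0,.064,0),tipin=(0,.043,0),bodyF_l=(.039,.0965,-.066),bodyF_r=(-.039,.0965,-.066),bodyB_l=(.039,-.0965,-.066),bodyB_r=(-.039,-.0965,-.066)).items():
    for dz in(0,.04): print(nm,dz,[np.array(proj(n,p+R.apply(o)+[0,0,dz])) for n in P])
s=cv2.imread("pics/s3.png");cv2.imwrite("pics/c5.png",np.hstack([cv2.resize(s[0:240,160:320],(400,600)),cv2.resize(cv2.imread("pics/t3.png")[40:280,300:460],(400,600))]))
```

```text
[[-1.  0. -0.]
 [ 0.  1.  0.]
 [ 0.  0. -1.]]
tip 0 [array([274.8, 173.4]), array([341.9, 196.7])]
tip 0.04 [array([273.5, 159.2]), array([342.8, 192.6])]
tipin 0 [array([276.5, 166.6]), array([352.3, 196.9])]
tipin 0.04 [array([275.2, 152.4]), array([353.6, 192.8])]
bodyF_l 0 [array([289.1, 161.8]), array([325.9, 209.6])]
bodyF_l 0.04 [array([288.1, 146.2]), array([326.2, 205.8])]
bodyF_r 0 [array([250.5, 158.8]), array([326.7, 169.4])]
bodyF_r 0.04 [array([248.5, 143.2]), array([327. , 163.9])]
bodyB_l 0 [array([302.6, 102.9]), array([428. , 211.6])]
bodyB_l 0.04 [array([302.1,  87.3]), array([432.6, 207.9])]
bodyB_r 0 [array([267.8, 100.5]), array([427.8, 171.3])]
bodyB_r 0.04 [array([266.4,  85. ]), array([432.4, 165.8])]
```

View pics/c5.png

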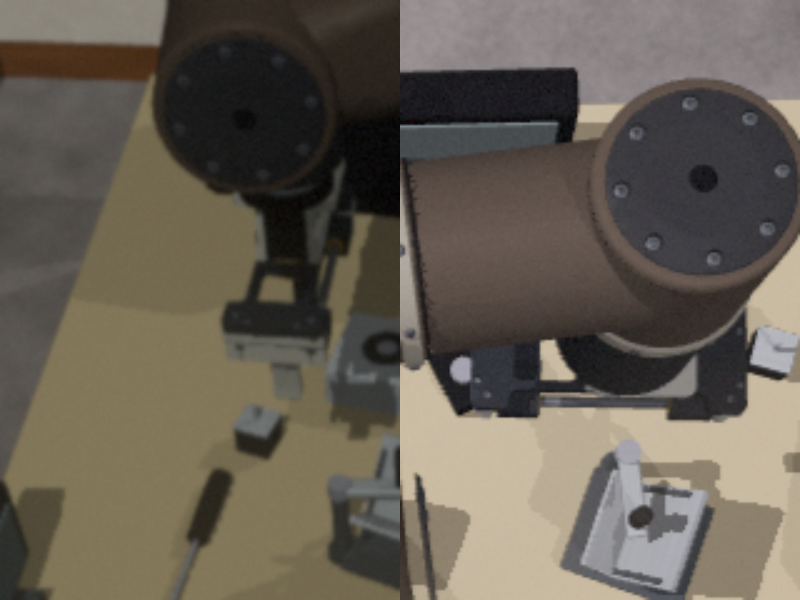

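The whole gripper (body and fingertip) appears about 14 px too high in the side view. That means the fingertips are really about 40 mm above the reported TCP, so they passed over the knob. I'll go back over the knob and check with a careful, lower approach.

Run:
```python
from h import *
go(knob(180.6,.18),down(177.7));go(knob(180.6,.12),down(177.7))
```

```text
shift [0.0836, -0.066, 0.1066] turn [0.0, -0.0, -0.2] rows>=3.6
shift [0.0836, -0.066, 0.1666] turn [0.0, -0.0, -0.2] rows>=4.7
```

```bash
python3 -m pendant '[[-0.2,[0.0836,-0.066,0.05],[0,0,0]],[-0.2,[0.0836,-0.066,0.05],[0,0,0]],[-0.2,[0.0836,-0.066,0.05],[0,0,0]],[-0.2,[0.0836,-0.066,0.1],[0,0,0]],[-0.2,[0.0836,-0.066,0.14],[0,0,0]],[-0.2,[0.0836,-0.066,0.162],[0,0,0]],[-0.2,[0.0836,-0.066,0.162],[0,0,0]],[-0.2,[0.0836,-0.066,0.162],[0,0,0]]]'
python3 - <<'E'
from h import *
s=viewer.snapshot("side")[:,:,::-1];cv2.imwrite("pics/s6.png",s)
cv2.imwrite("pics/c6.png",cv2.resize(s[100:240,240:400],(640,560),interpolation=cv2.INTER_CUBIC))
E
```

```text
clock: 5.22
tool_pos: [0.5122, -0.1925, 0.1242]
orientation: [-180.0, -0.2, 177.2]
force: [0.0, 0.6, 0.9]
opening: 0.04
gripper_force: 0.0
```

View pics/c6.png

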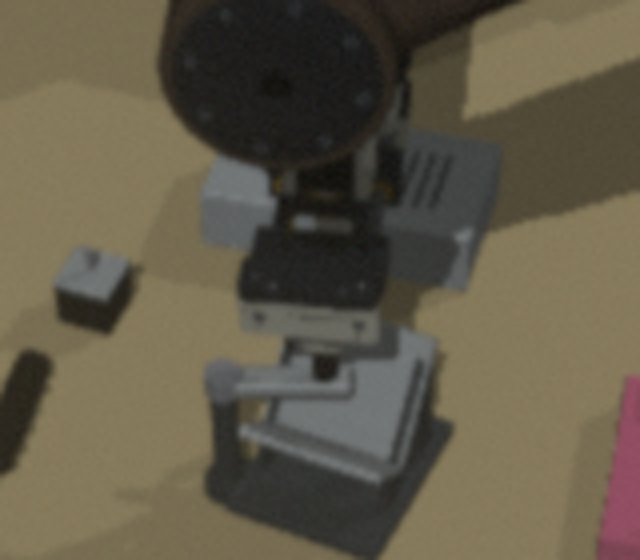

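The gripper is over the knob. Its body bottom edge sits near side v=186 and the fingertip near v=188, with only the lower part of the knob (v 189 to 195) showing below them.

Run:
```python
from h import *
for z in(.12,.14,.16,.17): print(z,[round(proj("side",np.array([.512,-.1515,z]))[1],1),round(proj("side",np.array([.512,-.096,z+.066]))[1],1)])
```

```text
0.12 [np.float64(201.0), np.float64(198.5)]
0.14 [np.float64(195.3), np.float64(192.3)]
0.16 [np.float64(189.4), np.float64(186.0)]
0.17 [np.float64(186.4), np.float64(182.8)]
```

```bash
python3 -m pendant '[[-0.2,[0.001,0,0.012],[0,0,-3]],[-0.2,[0.001,0,0.024],[0,0,-3]],[-0.2,[0.001,0,0.034],[0,0,-3]],[-0.2,[0.001,0,0.034],[0,0,-3]]]'
python3 - <<'E'
from h import *
for th in (174,168,162,156,150,144,138,132,126,120): go(knob(th,.09),down(th))
E
```

```text
clock: 5.6
tool_pos: [0.5123, -0.192, 0.0907]
orientation: [180.0, 0.0, -179.7]
force: [-1.1, 0.1, -0.0]
opening: 0.0349
gripper_force: 0.0
shift [-0.0009, 0.007, 0.0007] turn [0.0, 0.0, 6.3] rows>=0.9
shift [-0.002, 0.0137, 0.0007] turn [0.0, 0.0, 12.3] rows>=1.7
shift [-0.0038, 0.0203, 0.0007] turn [0.0, 0.0, 18.3] rows>=2.6
shift [-0.0063, 0.0266, 0.0007] turn [0.0, 0.0, 24.3] rows>=3.4
shift [-0.0094, 0.0327, 0.0007] turn [0.0, 0.0, 30.3] rows>=4.2
shift [-0.0131, 0.0383, 0.0007] turn [0.0, 0.0, 36.3] rows>=5.1
shift [-0.0175, 0.0436, 0.0007] turn [0.0, 0.0, 42.3] rows>=5.9
shift [-0.0223, 0.0484, 0.0007] turn [0.0, 0.0, 48.3] rows>=6.7
shift [-0.0276, 0.0526, 0.0007] turn [0.0, 0.0, 54.3] rows>=7.6
shift [-0.0333, 0.0563, 0.0007] turn [0.0, 0.0, 60.3] rows>=8.4
```

```bash
python3 -m pendant '[[-0.2,[-0.001,0.007,0],[0,0,6]],[-0.2,[-0.002,0.0137,0],[0,0,12]],[-0.2,[-0.0038,0.0203,0],[0,0,18]],[-0.2,[-0.0063,0.0266,0],[0,0,24]],[-0.2,[-0.0094,0.0327,0],[0,0,30]],[-0.2,[-0.0131,0.0383,0],[0,0,36]],[-0.2,[-0.0175,0.0436,0],[0,0,42]],[-0.2,[-0.0223,0.0484,0],[0,0,48]],[-0.2,[-0.0276,0.0526,0],[0,0,54]],[-0.2,[-0.0333,0.0563,0],[0,0,60]]]'
python3 - <<'E'
from h import *
for th,y in ((114,114),(108,114),(102,114),(96,114),(90,114),(84,114),(78,114),(72,114),(66,114)): go(knob(th,.09),down(y))
E
```

```text
clock: 6.43
tool_pos: [0.5452, -0.1354, 0.0921]
orientation: [180.0, 0.0, 120.0]
force: [-2.4, -0.0, -0.1]
opening: 0.0353
gripper_force: 0.9
shift [-0.0005, 0.0068, 0.0021] turn [0.0, 0.0, 6.0] rows>=0.8
shift [-0.0015, 0.0135, 0.0021] turn [0.0, 0.0, 6.0] rows>=0.8
shift [-0.0033, 0.0201, 0.0021] turn [0.0, 0.0, 6.0] rows>=0.8
shift [-0.0057, 0.0264, 0.0021] turn [0.0, 0.0, 6.0] rows>=0.8
shift [-0.0088, 0.0325, 0.0021] turn [0.0, 0.0, 6.0] rows>=0.8
shift [-0.0125, 0.0382, 0.0021] turn [0.0, 0.0, 6.0] rows>=1.0
shift [-0.0168, 0.0435, 0.0021] turn [0.0, 0.0, 6.0] rows>=1.1
shift [-0.0216, 0.0483, 0.0021] turn [0.0, 0.0, 6.0] rows>=1.3
shift [-0.0269, 0.0526, 0.0021] turn [0.0, 0.0, 6.0] rows>=1.4
```

Contact now: about 2.4 N on the tool and 0.9 N on the pad. I'll continue the arc.

```bash
python3 -m pendant '[[-0.2,[-0.0005,0.0068,0],[0,0,6]],[-0.2,[-0.0015,0.0135,0],[0,0,6]],[-0.2,[-0.0033,0.0201,0],[0,0,6]],[-0.2,[-0.0057,0.0264,0],[0,0,6]],[-0.2,[-0.0088,0.0325,0],[0,0,6]],[-0.2,[-0.0125,0.0382,0],[0,0,6]],[-0.2,[-0.0168,0.0435,0],[0,0,6]],[-0.2,[-0.0216,0.0483,0],[0,0,6]],[-0.2,[-0.025,0.051,0],[0,0,6]],[-0.2,[-0.025,0.051,0],[0,0,6]]]'; python3 -m pendant '[[-0.2,[0,0,-0.04],[0,0,0]],[-0.2,[0,0,-0.08],[0,0,0]],[0.5,[0,0,-0.12],[0,0,-7]],[1,[0,0,-0.16],[0,0,-14]],[1,[0,0,-0.2],[0,0,-21]],[1,[0,0,-0.2],[0,0,-28]],[1,[0,0,-0.2],[0,0,-35]],[1,[0,0,-0.2],[0,0,-42]],[1,[0,0,-0.2],[0,0,-49]],[1,[0,0,-0.2],[0,0,-56]]]';  python3 - <<'E'
from h import *
p,R=pose(LO,LB,-.19,0,.019,-1)
go(p+[0,0,.05],down(-120))
t=viewer.snapshot("top");s=viewer.snapshot("side")
cv2.imwrite("pics/s7.png",s[:,:,::-1]);cv2.imwrite("pics/t7.png",t[:,:,::-1])
# dark knob blob in top view near pivot
u,v=[int(a) for a in proj("top",np.array([.58,-.17,.155]))]
g=t.max(2);m=(g[v-40:v+40,u-40:u+40]<60).astype(np.uint8)
n,l,st,ce=cv2.connectedComponentsWithStats(m)
for i in range(1,n):
    if st[i,4]>15: c=ce[i]+[u-40,v-40];print(st[i],c,onz("top",*c,.15))
E
```

```text
clock: 7.27
tool_pos: [0.6027, -0.132, 0.0904]
orientation: [180.0, 0.0, 114.4]
force: [-0.7, -0.7, 0.1]
opening: 0.0348
gripper_force: 0.1
clock: 8.1
tool_pos: [0.6017, -0.1315, 0.2909]
orientation: [180.0, 0.1, 170.7]
force: [-0.1, 0.0, -0.8]
opening: 0.0829
gripper_force: 0.0
shift [0.1429, 0.2298, 0.0293] turn [-0.0, 0.1, -69.3] rows>=9.7
[   0    0   80   35 1359] [387.71008094 188.78440029] [ 0.64549913 -0.17898863  0.15      ]
[17 36  7  9 51] [364.94117647 215.8627451 ] [ 0.58343563 -0.12428826  0.15      ]
```

The knob is now at about (0.583,-0.124), so the keeper points at 85° and its angle is about 1.9 rad: clear. Next is the pre-grasp pose at the loading rack.

```bash
python3 -m pendant '[[1,[0.143,0.23,0],[0,0,-69]],[1,[0.143,0.23,0],[0,0,-69]],[1,[0.143,0.23,0],[0,0,-69]],[1,[0.143,0.23,0],[0,0,-69]],[1,[0.143,0.23,0],[0,0,-69]],[1,[0.143,0.23,0],[0,0,-69]],[1,[0.143,0.23,0],[0,0,-69]],[1,[0.143,0.23,0],[0,0,-69]],[1,[0.143,0.23,0],[0,0,-69]],[1,[0.143,0.23,0],[0,0,-69]]]';  python3 - <<'E'
from h import *
print(sensors.get_obs()["joint_pos"])
p,R=pose(LO,LB,-.17,0,.019,-1); go(p,R)
E
```

```text
clock: 9.03
tool_pos: [0.4989, 0.12, 0.2909]
orientation: [-180.0, 0.1, -120.4]
force: [0.1, 0.3, -0.3]
opening: 0.0879
gripper_force: 0.0
[ 3.54777538e+01  2.10394862e+00 -9.90276116e+00  6.50864467e-05
 -7.79382873e+01 -6.59186578e+01]
shift [-0.0092, 0.0021, 0.0958] turn [25.5, -30.4, -96.5] rows>=14.6
```

```bash
python3 -m pendant '[[1,[0,0,0],[25.5,-30.4,-96.5]],[1,[0,0,0],[25.5,-30.4,-96.5]],[1,[0,0,0],[25.5,-30.4,-96.5]],[1,[0,0,0],[25.5,-30.4,-96.5]],[1,[0,0,0],[25.5,-30.4,-96.5]],[1,[0,0,0],[25.5,-30.4,-96.5]],[1,[0,0,0],[25.5,-30.4,-96.5]],[1,[0,0,0],[25.5,-30.4,-96.5]],[1,[0,0,0],[25.5,-30.4,-96.5]],[1,[0,0,0],[25.5,-30.4,-96.5]]]';  python3 - <<'E'
from h import *
print(sensors.get_obs()["joint_pos"])
p,R=pose(LO,LB,-.18,0,.019,-1); go(p,R)
E
```

```text
clock: 9.87
tool_pos: [0.4987, 0.1193, 0.2913]
orientation: [-155.3, 7.1, -52.3]
force: [-0.5, 0.7, -0.7]
opening: 0.0873
gripper_force: 0.0
[ 25.08013648  -9.93685582 -20.25928473 -13.80159416 -57.40824833
  16.18738663]
shift [0.0081, 0.0334, 0.0811] turn [8.0, -9.8, -31.1] rows>=4.7
```

```bash
python3 -m pendant '[[1,[0,0,0],[8,-9.8,-31.1]],[1,[0,0,0],[8,-9.8,-31.1]],[1,[0,0,0],[8,-9.8,-31.1]],[1,[0,0,0],[8,-9.8,-31.1]],[1,[0,0,0],[8,-9.8,-31.1]],[1,[0.008,0.033,0.05],[8,-9.8,-31.1]],[1,[0.008,0.033,0.081],[8,-9.8,-31.1]],[1,[0.008,0.033,0.081],[8,-9.8,-31.1]],[1,[0.008,0.033,0.081],[8,-9.8,-31.1]]]';  python3 - <<'E'
from h import *
o=sensors.get_obs();print(o["joint_pos"])
p,R=tool()
s=viewer.snapshot("side")[:,:,::-1].copy();cv2.imwrite("pics/s8.png",s);cv2.imwrite("pics/t8.png",viewer.snapshot("top")[:,:,::-1])
x0,y0=250,210;c=cv2.resize(s[y0:y0+150,x0:x0+120],(640,800)[:1]+(800,))if 0 else cv2.resize(s[y0-10:y0+110,x0:x0+160],(800,600),interpolation=cv2.INTER_CUBIC)
z=R.apply([0,0,1])
for sg in(-1,1):
  for off,col in((-.04*z,(0,0,255)),(np.array([0,0,.04]),(0,255,0))):
    for xx in(-.0095,.0095):
      for yy in (.043,.064):
        u,v=proj("side",p+off+R.apply([xx,sg*yy,0]));cv2.drawMarker(c,(int((u-x0)*5),int((v-y0+10)*5)),col,0 if sg>0 else 1,10,1)
cv2.imwrite("pics/c8.png",c)
E
```

```text
clock: 10.62
tool_pos: [0.4988, 0.1234, 0.2006]
orientation: [-145.4, 0.5, -20.7]
force: [0.2, -0.7, 0.5]
opening: 0.0877
gripper_force: 0.0
[ 8.12896535e+00  5.40092013e-02 -1.93064125e+01 -3.60702423e+01
 -5.82644828e+01  7.70839348e+01]
```

View pics/c8.png

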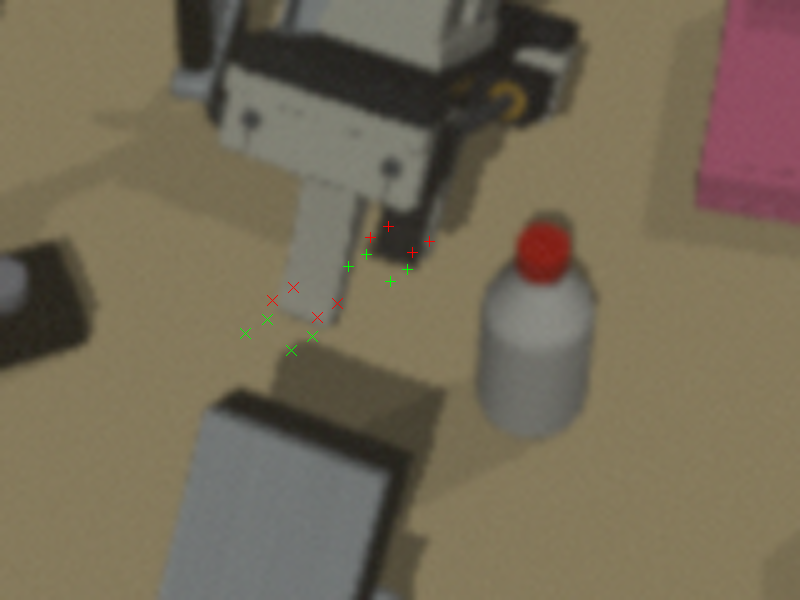

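The near fingertip's back edge is at crop (280,308) to (335,325), close to the red marks. So the 40 mm offset runs along the tool axis: the reported TCP lies about 35 to 40 mm beyond the real fingertips. The plate's upper corners are at (207,405) and (390,470).

Run:
```python
from h import *
f=lambda X:np.round((np.array(proj("side",X))-[250,200])*5)
for y in(.04,0,-.04): print(f(LO+LB@[-.15,y,.038]),f(LO+LB@[-.15,y,.028]), f(LO+LB@[-.15,y,0]))
p,R=tool(); print("tool in rack frame",LB.T@(p-.037*R.apply([0,0,1])-LO)); print(LB.T@R.as_matrix())
# top-view plate corner check (original image), subpixel via mask of plate
t=cv2.imread("pics/top0.png");g=cv2.cvtColor(t,6)
for y in(.04,-.04): print("top",np.round(proj("top",LO+LB@[-.15,y,.038]),1))
```

```text
[386. 472.] [394. 465.] [417. 445.]
[295. 437.] [304. 430.] [328. 411.]
[205. 403.] [215. 396.] [241. 378.]
tool in rack frame [-0.21793274 -0.00115365  0.02004576]
[[-4.02223310e-04 -4.15294281e-03  9.99991296e-01]
 [-9.99998323e-01  1.78806197e-03 -3.94800353e-04]
 [-1.78640682e-03 -9.99989778e-01 -4.15365505e-03]]
top [235.  265.4]
top [247.5 231.3]
```

```bash
python3 -m pendant '[[1,[0,0.001,0.03],[0,0,0]],[1,[0,0.001,0.06],[0,0,0]],[1,[0,0.001,0.08],[0,0,0]],[1,[0,0.001,0.1],[0,0,0]],[1,[0,0.001,0.112],[0,0,0]],[1,[0,0.001,0.121],[0,0,0]],[1,[0,0.001,0.121],[0,0,0]]]'
python3 - <<'E'
from h import *
p,R=tool(); print(LB.T@(p-.037*R.apply([0,0,1])-LO))
E
```

```text
clock: 11.3
tool_pos: [0.5243, 0.1884, 0.1031]
orientation: [-145.2, 0.1, -20.5]
force: [1.4, 0.7, -0.1]
opening: 0.0874
gripper_force: 0.0
[-0.09523066 -0.00030804  0.01828084]
```

Inserted without contact. Now closing.

```bash
python3 -m pendant '[[0.3,[0,0,0],[0,0,0]],[0,[0,0,0],[0,0,0]],[-0.2,[0,0,0],[0,0,0]],[-0.4,[0,0,0],[0,0,0]],[-1,[0,0,0],[0,0,0]],[-1,[0,0,0],[0,0,0]],[-1,[0,0,0],[0,0,0]],[-1,[0,0,0],[0,0,0]],[-1,[0,0,0],[0,0,0]],[-1,[0,0,0],[0,0,0]]]'; python3 -m pendant '[[-1,[0,0,0],[0,0,0]],[-1,[0,0,0],[0,0,0]],[-1,[0,0,0],[0,0,0]]]'
```

```text
clock: 12.13
tool_pos: [0.5252, 0.19, 0.1051]
orientation: [-145.0, 0.0, -20.5]
force: [-0.0, 8.5, 8.3]
opening: 0.0379
gripper_force: 30.0
clock: 12.38
tool_pos: [0.5252, 0.19, 0.1051]
orientation: [-145.0, 0.0, -20.5]
force: [-1.0, 8.5, 8.7]
opening: 0.038
gripper_force: 30.0
```

```bash
python3 -m pendant '[[-1,[0,-0.003,-0.004],[0,0,0]],[-1,[0,-0.007,-0.01],[0,0,0]],[-1,[0,-0.014,-0.02],[0,0,0]],[-1,[0,-0.024,-0.034],[0,0,0]],[-1,[0,-0.038,-0.054],[0,0,0]],[-1,[0,-0.052,-0.074],[0,0,0]],[-1,[0,-0.066,-0.094],[0,0,0]],[-1,[0,-0.08,-0.114],[0,0,0]],[-1,[0,-0.094,-0.134],[0,0,0]],[-1,[0,-0.1,-0.143],[0,0,0]]]'
python3 - <<'E'
from h import *
print(sensors.get_obs()["joint_pos"])
R=pose(CO,CB,0,0,0,-1)[1]*Ro.from_euler("z",90,degrees=True)
p,_=pose(CO,CB,-.0575,0,.019,1)
p=p+np.array([0,0,.17])
print(p); go((tool()[0]*1+p)/2+[0,0,.0],down(-20.5));
E
```

```text
clock: 13.22
tool_pos: [0.5248, 0.1874, 0.2805]
orientation: [-145.2, -0.1, -20.6]
force: [1.0, 0.3, -3.7]
opening: 0.0377
gripper_force: 30.0
[ 17.52734755  -2.59695994 -12.91975741 -31.0562771  -60.35338965
  62.94784399]
[ 0.50147557 -0.20714854  0.27299919]
shift [0.0584, 0.1573, -0.1046] turn [-34.8, -0.1, -0.0] rows>=4.9
```

```bash
python3 -m pendant '[[-1,[0,0,0],[-5,0,0]],[-1,[0,0.005,-0.008],[-10,0,0]],[-1,[0,0.01,-0.016],[-15,0,0]],[-1,[0,0.015,-0.025],[-20,0,0]],[-1,[0,0.02,-0.03],[-25,0,0]],[-1,[0,0.02,-0.035],[-30,0,0]],[-1,[0,0.02,-0.04],[-34.8,0,0]],[-1,[0,0.02,-0.04],[-34.8,0,0]]]'
python3 - <<'E'
from h import *
print(sensors.get_obs()["joint_pos"])
p=np.array([ 0.50147557,-0.20714854,0.31])
q=tool()[0]
for f,y in((.35,-90),(.75,-150)): go(q+(p-q)*f,down(y))
E
```

```text
clock: 13.88
tool_pos: [0.5107, 0.1523, 0.2973]
orientation: [179.5, 0.2, -20.4]
force: [0.0, 0.2, -4.1]
opening: 0.0383
gripper_force: 30.0
[ 37.79639744   4.32249358  -6.76996493   0.1170732  -79.38623444
  31.7338823 ]
shift [0.0409, 0.119, -0.0036] turn [0.5, -0.1, 69.6] rows>=9.7
shift [0.0877, 0.2551, -0.0077] turn [0.4, -0.4, 129.6] rows>=18.1
```

```bash
python3 -m pendant '[[-1,[0.003,0.008,-0.004],[0,0,5]],[-1,[0.006,0.02,-0.004],[0,0,12]],[-1,[0.011,0.032,-0.004],[0,0,19]],[-1,[0.015,0.045,-0.004],[0,0,26]],[-1,[0.019,0.057,-0.004],[0,0,33]],[-1,[0.024,0.07,-0.004],[0,0,40]],[-1,[0.029,0.083,-0.004],[0,0,47]],[-1,[0.033,0.095,-0.004],[0,0,54]],[-1,[0.037,0.107,-0.004],[0,0,61]],[-1,[0.041,0.119,-0.004],[0,0,68]]]'
python3 - <<'E'
from h import *
print(sensors.get_obs()["joint_pos"])
p=np.array([ 0.50147557,-0.20714854,0.3])
q=tool()[0]
for f,y in((.65,-158),(1,-202)): go(q+(p-q)*f,down(y))
E
```

```text
clock: 14.72
tool_pos: [0.5065, 0.0247, 0.3017]
orientation: [179.8, 0.0, -88.9]
force: [0.5, -0.3, -3.4]
opening: 0.0379
gripper_force: 30.0
[ 24.92033188   1.43727363  -9.19069294  -0.10804027 -79.50574093
 -23.82540927]
shift [0.1506, 0.0061, 0.001] turn [0.2, -0.1, 69.1] rows>=9.6
shift [0.2317, 0.0093, 0.0016] turn [0.2, -0.1, 113.1] rows>=15.8
```

```bash
python3 -m pendant '[[-1,[0.015,0,0],[0,0,7]],[-1,[0.03,0.001,0],[0,0,14]],[-1,[0.045,0.002,0],[0,0,21]],[-1,[0.06,0.002,0],[0,0,28]],[-1,[0.075,0.003,0],[0,0,35]],[-1,[0.09,0.003,0],[0,0,42]],[-1,[0.105,0.004,0],[0,0,49]],[-1,[0.12,0.005,0],[0,0,56]],[-1,[0.135,0.006,0],[0,0,63]],[-1,[0.15,0.006,0],[0,0,70]]]'
python3 - <<'E'
from h import *
print(sensors.get_obs()["joint_pos"])
p,R=pose(CO,CB,-.058,0,.019,1)
print(p,R.as_euler("xyz",degrees=True)); go(np.array([ 0.50147557,-0.20714854,0.3]),down(-202)); go(p+[0,0,.1],R)
E
```

```text
clock: 15.55
tool_pos: [0.5042, -0.1254, 0.3018]
orientation: [179.9, -0.1, -158.9]
force: [1.0, -0.6, -3.5]
opening: 0.038
gripper_force: 30.0
[  7.63277088   2.69715967  -7.86966563  -0.0834259  -79.56692477
 -76.54096771]
[ 0.50136814 -0.20741444  0.10340877] [145.   0. 158.]
shift [0.0319, -0.0754, 0.0017] turn [0.1, -0.1, 43.1] rows>=6.0
shift [0.0319, -0.0758, 0.0983] turn [-33.3, -13.3, 41.7] rows>=7.7
```

```bash
python3 -m pendant '[[-1,[0.004,-0.009,0.005],[-4,-1.6,5]],[-1,[0.008,-0.018,0.01],[-8,-3.2,10]],[-1,[0.012,-0.028,0.02],[-12,-4.8,15]],[-1,[0.016,-0.038,0.03],[-16,-6.4,20]],[-1,[0.02,-0.048,0.04],[-20,-8,25]],[-1,[0.024,-0.056,0.05],[-24,-9.6,30]],[-1,[0.028,-0.066,0.058],[-28,-11.2,35]],[-1,[0.032,-0.0758,0.058],[-33.3,-13.3,41.7]],[-1,[0.032,-0.0758,0.058],[-33.3,-13.3,41.7]],[-1,[0.032,-0.0758,0.058],[-33.3,-13.3,41.7]]]'
python3 - <<'E'
from h import *
o=sensors.get_obs();print(o["joint_pos"])
p,R=pose(CO,CB,-.058,0,.019,1); go(p+[0,0,.03],R); 
t=viewer.snapshot("top")[:,:,::-1];s=viewer.snapshot("side")[:,:,::-1]
cv2.imwrite("pics/s9.png",s);cv2.imwrite("pics/t9.png",t)
q,Rq=tool();d=CB.T@(q-CO);print("rack frame",d,CB.T@Rq.as_matrix())
E
```

```text
clock: 16.38
tool_pos: [0.5015, -0.209, 0.2427]
orientation: [144.9, -0.1, 158.0]
force: [-0.1, 0.2, -3.6]
opening: 0.0376
gripper_force: 30.0
[-30.7311951   13.8113372    1.89963434 -34.723753   -85.32189199
 -76.14623167]
shift [0.0004, -0.0617, 0.0903] turn [0.1, -0.1, -0.1] rows>=2.6
rack frame [-0.17329127 -0.00109501  0.10017792] [[-2.22061144e-03  9.27531059e-04  9.99997104e-01]
 [ 9.99984228e-01  5.16090817e-03  2.21579593e-03]
 [-5.15883801e-03  9.99986252e-01 -9.38976802e-04]]
```

```bash
python3 -m pendant '[[-1,[0,-0.012,0.018],[0,0,0]],[-1,[0,-0.024,0.035],[0,0,0]],[-1,[0,-0.036,0.052],[0,0,0]],[-1,[0,-0.048,0.07],[0,0,0]],[-1,[0,-0.06,0.088],[0,0,0]],[-1,[0,-0.068,0.099],[0,0,0]],[-1,[0,-0.072,0.105],[0,0,0]],[-1,[0,-0.072,0.105],[0,0,0]]]'
python3 - <<'E'
from h import *
q,Rq=tool();d=CB.T@(q-CO);print("rack frame",d)
t=viewer.snapshot("top")[:,:,::-1].copy();s=viewer.snapshot("side")[:,:,::-1].copy()
cv2.imwrite("pics/s10.png",s);cv2.imwrite("pics/t10.png",t)
Rp=Rq.as_matrix() # pair: x=tool z, z(out, mould back)=tool y
def mk(n,im,x0,y0,w,h,k):
    c=cv2.resize(im[y0:y0+h,x0:x0+w],(w*k,h*k),interpolation=cv2.INTER_CUBIC)
    def dr(P,col):
        P=np.array([(np.array(proj(n,a))-[x0,y0]+.5)*k for a in P]).astype(int)
        cv2.polylines(c,[P.reshape(-1,1,2)],True,col,1)
    dr([q+Rp@np.array([a,.019,b]) for a,b in((-.04,.0585),(.04,.0585),(.04,-.0915),(-.04,-.0915))],(0,0,255))
    dr([CO+CB@np.array([0,y,z]) for y,z in((-.05,0),(.05,0),(.05,.04),(-.05,.04))],(0,255,0))
    dr([CO+CB@np.array([x,y,0]) for x,y in((0,-.05),(0,.05),(-.085,.05),(-.085,-.05))],(255,255,0))
    return c
a=mk("side",s,282,160,80,75,8)[:, :] ; b=mk("top",t,345,205,80,75,8)
im=np.hstack([cv2.resize(a,(400,375)),cv2.resize(b,(400,375))]);cv2.imwrite("pics/c10.png",im)
E
```

```text
clock: 17.15
tool_pos: [0.5032, -0.2047, 0.1165]
orientation: [145.0, -0.0, 158.4]
force: [-0.3, 0.2, -3.2]
opening: 0.0378
gripper_force: 30.0
rack frame [-0.06688936 -0.00069305  0.02914882]
```

View pics/c10.png

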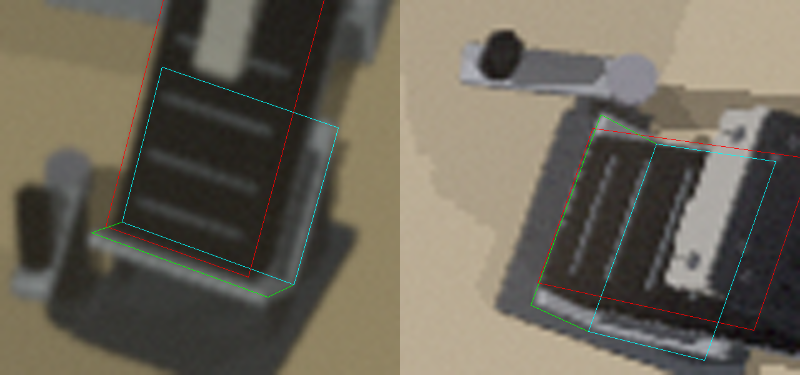

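The last picture shows the mould back up (stripes) over the bed and parallel to it. It is centred within about 1 mm, and the keeper points clear. I'll lower it the last stretch gently.

```bash
python3 -m pendant '[[-1,[0,-0.003,0.003],[0,0,-0.3]],[-1,[0,-0.006,0.005],[0,0,-0.3]],[-1,[0,-0.008,0.007],[0,0,-0.3]],[-1,[0,-0.008,0.007],[0,0,-0.3]]]'
python3 - <<'E'
from h import *
q,Rq=tool();d=CB.T@(q-CO);print("rack frame",d, CB.T@sensors.get_obs()["force"])
E
```

```text
clock: 17.58
tool_pos: [0.5023, -0.2084, 0.107]
orientation: [145.0, 0.2, 158.5]
force: [-0.5, 0.9, -3.5]
opening: 0.0379
gripper_force: 30.0
rack frame [-0.0612546  -0.00128058  0.02056499] [ 3.26378833  0.75607406 -1.52310041]
```

```bash
python3 -m pendant '[[-1,[0.001,-0.001,0.0005],[0,0,0]],[-1,[0.001,-0.002,0.001],[0,0,0]],[-1,[0.001,-0.002,0.001],[0,0,0]]]'
python3 - <<'E'
from h import *
q,Rq=tool();d=CB.T@(q-CO);print("rack frame",d, CB.T@sensors.get_obs()["force"])
E
python3 -m pendant '[[-1,[0,0,0.002],[0,0,0]],[-1,[0,0,0.004],[0,0,0]],[-1,[0,0,0.004],[0,0,0]]]'
python3 - <<'E'
from h import *
q,Rq=tool();d=CB.T@(q-CO);print("rack frame",d, CB.T@sensors.get_obs()["force"])
E
```

```text
clock: 17.83
tool_pos: [0.5015, -0.2092, 0.1061]
orientation: [145.0, 0.3, 158.6]
force: [0.3, -1.2, 3.7]
opening: 0.038
gripper_force: 30.0
rack frame [-0.0611354  -0.00076506  0.01916305] [-3.5934368  -0.73521797  1.36147999]
clock: 18.08
tool_pos: [0.5024, -0.2095, 0.1055]
orientation: [145.2, 0.5, 158.7]
force: [-7.7, -8.8, 23.4]
opening: 0.038
gripper_force: 30.0
rack frame [-0.06059412 -0.00170358  0.0189508 ] [-25.56088537   3.85128839   4.35502157]
```

```bash
python3 -m pendant '[[-1,[0,-0.001,-0.003],[0,0,-0.4]],[-1,[0,-0.002,-0.003],[0,0,-0.4]],[-1,[0,-0.003,-0.003],[0,0,-0.4]],[-1,[0,-0.003,-0.003],[0,0,-0.4]]]'
python3 - <<'E'
from h import *
q,Rq=tool();d=CB.T@(q-CO);print("rack frame",d, CB.T@sensors.get_obs()["force"],CB.T@sensors.get_obs()["moment"])
E
```

```text
clock: 18.42
tool_pos: [0.502, -0.2095, 0.1055]
orientation: [144.8, 0.6, 158.9]
force: [-0.0, 3.3, 18.0]
opening: 0.0378
gripper_force: 30.1
rack frame [-0.06072663 -0.00137415  0.01879848] [-12.95726429   1.26982065  12.83360981] [ 0.58104362 -3.49009889  0.43509132]
```

```bash
python3 -m pendant '[[-1,[0,0.0015,0],[0,0,0]],[-0.1,[0,0.002,0],[0,0,0]],[0,[0,0.002,0],[0,0,0]],[0.4,[0,0.002,0],[0,0,0]],[1,[0,0.002,0],[0,0,0]],[1,[0,0.002,0],[0,0,0]],[1,[0,0.002,0],[0,0,0]],[1,[0,0.002,0],[0,0,0]],[1,[0,0.002,0],[0,0,0]]]'
python3 - <<'E'
from h import *
q,Rq=tool();d=CB.T@(q-CO);print("rack frame",d, CB.T@sensors.get_obs()["force"])
E
```

```text
clock: 19.17
tool_pos: [0.501, -0.209, 0.1037]
orientation: [145.0, 0.4, 158.9]
force: [-1.2, 1.1, -0.2]
opening: 0.0784
gripper_force: 0.0
rack frame [-0.05915523 -0.00021233  0.01787351] [0.4975113  1.53796423 0.30616533]
```

```bash
python3 -m pendant '[[1,[0,0,-0.02],[0,0,0]],[1,[0,0,-0.045],[0,0,0]],[1,[0,0,-0.07],[0,0,0]],[1,[0,0,-0.1],[0,0,0]],[1,[0,0,-0.14],[0,0,0]],[1,[0,0,-0.16],[0,0,0]],[1,[0,0,-0.16],[0,0,0]]]'
cat >> h.py <<'E'
def push(th,z,gap=0):
    k=np.array(knob(th,z));a=np.radians(th-90);return k+(.030+gap)*np.array([np.cos(a),np.sin(a),0])
E
python3 - <<'E'
from h import *
print(sensors.get_obs()["joint_pos"])
p=push(83,.22,.012);print(p);go(p,down(-95)); go(tool()[0]+[0,0,0.05],down(158))
t=viewer.snapshot("top")[:,:,::-1];s=viewer.snapshot("side")[:,:,::-1]
cv2.imwrite("pics/s11.png",s);cv2.imwrite("pics/t11.png",t)
E
```

```text
clock: 19.75
tool_pos: [0.4673, -0.2979, 0.2389]
orientation: [145.2, 0.8, 158.8]
force: [0.8, -0.3, 0.1]
opening: 0.0877
gripper_force: 0.0
[-39.20721358  17.87615728   6.5722714  -33.08445508 -90.07560411
 -68.38097158]
[ 0.62740845 -0.13240301  0.22      ]
shift [-0.0892, 0.1628, 0.1376] turn [23.4, 32.6, -102.2] rows>=15.3
shift [-0.0007, 0.0285, -0.0411] turn [34.8, 0.5, 1.0] rows>=4.9
```

```bash
python3 -m pendant '[[0,[0,0.046,-0.066],[0,0,0]],[-1,[0,0.046,-0.066],[6,0,0]],[-1,[0,0.046,-0.066],[13,0,0]],[-1,[0,0.046,-0.066],[20,0,0]],[-1,[0,0.046,-0.066],[27,0,0]],[-1,[0,0.046,-0.066],[34.8,0.5,1]],[-1,[0,0.046,-0.066],[34.8,0.5,1]],[-1,[0,0.046,-0.066],[34.8,0.5,1]]]'
python3 - <<'E'
from h import *
print(sensors.get_obs()["joint_pos"])
p=push(83,.3,.012);go(p,down(-95))
E
```

```text
clock: 20.52
tool_pos: [0.4668, -0.2908, 0.3139]
orientation: [179.8, -0.5, 158.5]
force: [-0.4, -0.4, -0.0]
opening: 0.0401
gripper_force: 0.0
[-11.7256155    5.82824354  -2.83855444  -0.26634813 -81.75785538
 -99.7623866 ]
shift [-0.0913, 0.2063, 0.0139] turn [0.6, -0.1, -106.5] rows>=14.9
```

```bash
python3 -m pendant '[[-1,[-0.091,0.206,0],[0,0,-106.5]],[-1,[-0.091,0.206,0],[0,0,-106.5]],[-1,[-0.091,0.206,0],[0,0,-106.5]],[-1,[-0.091,0.206,0],[0,0,-106.5]],[-1,[-0.091,0.206,0],[0,0,-106.5]],[-1,[-0.091,0.206,0],[0,0,-106.5]],[-1,[-0.091,0.206,0],[0,0,-106.5]],[-1,[-0.091,0.206,0],[0,0,-106.5]],[-1,[-0.091,0.206,0],[0,0,-106.5]],[-1,[-0.091,0.206,0],[0,0,-106.5]]]'
python3 - <<'E'
from h import *
p=push(83,.088,.012);go(p,down(-95))
E
```

```text
clock: 21.35
tool_pos: [0.6274, -0.1375, 0.3139]
orientation: [179.4, 0.1, -130.0]
force: [-0.3, 0.2, -0.4]
opening: 0.0007
gripper_force: 0.0
shift [-0.0035, 0.0011, 0.2259] turn [0.5, 0.3, -35.0] rows>=5.4
```

```bash
python3 -m pendant '[[-1,[-0.0035,0.001,0.03],[0,0,-7]],[-1,[-0.0035,0.001,0.06],[0,0,-14]],[-1,[-0.0035,0.001,0.09],[0,0,-21]],[-1,[-0.0035,0.001,0.1],[0,0,-28]],[-1,[-0.0035,0.001,0.12],[0,0,-35]],[-1,[-0.0035,0.001,0.15],[0.5,0,-35]],[-1,[-0.0035,0.001,0.18],[0.5,0,-35]],[-1,[-0.0035,0.001,0.21],[0.5,0,-35]],[-1,[-0.0035,0.001,0.226],[0.5,0,-35]],[-1,[-0.0035,0.001,0.226],[0.5,0,-35]]]'
python3 - <<'E'
from h import *
for th in (86,92,98,104,110,116,122,128,134,140): go(push(th,.088),down(th-180))
E
```

```text
clock: 22.18
tool_pos: [0.6244, -0.1334, 0.0839]
orientation: [179.7, 0.2, -95.5]
force: [-0.2, 0.4, -1.0]
opening: 0.0005
gripper_force: 0.0
shift [-0.0032, 0.0125, -0.0041] turn [0.3, 0.2, -1.5] rows>=0.3
shift [-0.0058, 0.0196, -0.004] turn [0.3, 0.2, -7.5] rows>=1.0
shift [-0.0077, 0.0268, -0.004] turn [0.3, 0.2, -13.5] rows>=1.9
shift [-0.0088, 0.0342, -0.0039] turn [0.3, 0.3, -19.5] rows>=2.7
shift [-0.0091, 0.0417, -0.0039] turn [0.2, 0.3, -25.5] rows>=3.6
shift [-0.0086, 0.0492, -0.0038] turn [0.2, 0.3, -31.5] rows>=4.4
shift [-0.0073, 0.0566, -0.0038] turn [0.2, 0.3, -37.5] rows>=5.2
shift [-0.0053, 0.0638, -0.0038] turn [0.2, 0.3, -43.5] rows>=6.1
shift [-0.0025, 0.0708, -0.0038] turn [0.2, 0.3, -49.5] rows>=6.9
shift [0.001, 0.0774, -0.0037] turn [0.2, 0.3, -55.5] rows>=7.7
```

```bash
python3 -m pendant '[[-1,[-0.0032,0.0125,-0.004],[0,0,-1.5]],[-1,[-0.0058,0.0196,-0.004],[0,0,-7.5]],[-1,[-0.0077,0.0268,-0.004],[0,0,-13.5]],[-1,[-0.0088,0.0342,-0.004],[0,0,-19.5]],[-1,[-0.0091,0.0417,-0.004],[0,0,-25.5]],[-1,[-0.0086,0.0492,-0.004],[0,0,-31.5]],[-1,[-0.0073,0.0566,-0.004],[0,0,-37.5]],[-1,[-0.0053,0.0638,-0.004],[0,0,-43.5]],[-1,[-0.0025,0.0708,-0.004],[0,0,-49.5]],[-1,[0.001,0.0774,-0.004],[0,0,-55.5]]]'
python3 - <<'E'
from h import *
t=viewer.snapshot("top")[:,:,::-1];s=viewer.snapshot("side")[:,:,::-1]
cv2.imwrite("pics/s12.png",s);cv2.imwrite("pics/t12.png",t)
print(proj("side",np.array(knob(138,.15))))
for th in (146,150,154,157,160,163,166): go(push(th,.088),down(th-180))
E
```

```text
clock: 23.02
tool_pos: [0.5515, -0.1267, 0.0944]
orientation: [-179.6, -0.1, -39.5]
force: [-0.6, 1.6, 0.7]
opening: 0.0005
gripper_force: 0.8
(np.float64(312.8338619371087), np.float64(192.91588695926373))
shift [-0.0057, 0.0093, 0.0063] turn [-0.3, -0.1, -5.8] rows>=0.8
shift [-0.0071, 0.014, 0.0062] turn [-0.3, -0.2, -9.8] rows>=1.4
shift [-0.0082, 0.0189, 0.0062] turn [-0.3, -0.2, -13.8] rows>=1.9
shift [-0.0089, 0.0226, 0.0062] turn [-0.3, -0.2, -16.8] rows>=2.3
shift [-0.0093, 0.0263, 0.0062] turn [-0.3, -0.2, -19.8] rows>=2.8
shift [-0.0095, 0.0301, 0.0061] turn [-0.3, -0.2, -22.8] rows>=3.2
shift [-0.0096, 0.0338, 0.0061] turn [-0.3, -0.2, -25.8] rows>=3.6
```

```bash
python3 -m pendant '[[-1,[-0.0057,0.0093,0.004],[0,0,-6]],[-1,[-0.0071,0.014,0.004],[0,0,-10]],[-1,[-0.0082,0.0189,0.004],[0,0,-14]],[-1,[-0.0089,0.0226,0.004],[0,0,-17]],[-1,[-0.0089,0.0226,0.004],[0,0,-17]]]'
python3 - <<'E'
from h import *
for th in (159,161,163,165,167,169): go(push(th,.088),down(th-180))
E
```

```text
clock: 23.53
tool_pos: [0.5302, -0.1386, 0.0898]
orientation: [-179.8, -0.2, -22.9]
force: [-0.3, -0.0, -0.4]
opening: 0.0004
gripper_force: 0.0
shift [-0.0014, 0.0026, 0.0018] turn [-0.2, -0.2, -1.9] rows>=0.3
shift [-0.0023, 0.0049, 0.0017] turn [-0.2, -0.2, -3.9] rows>=0.5
shift [-0.0032, 0.0073, 0.0017] turn [-0.2, -0.2, -5.9] rows>=0.8
shift [-0.0039, 0.0097, 0.0017] turn [-0.2, -0.2, -7.9] rows>=1.1
shift [-0.0046, 0.0121, 0.0017] turn [-0.2, -0.2, -9.9] rows>=1.4
shift [-0.0052, 0.0145, 0.0017] turn [-0.2, -0.2, -11.9] rows>=1.7
```

```bash
python3 -m pendant '[[-1,[-0.0014,0.0026,0],[0,0,-2]],[-1,[-0.0023,0.0049,0],[0,0,-4]]]'|grep -E "force"; python3 -m pendant '[[-1,[-0.0005,0.0012,0],[0,0,-1]],[-1,[-0.001,0.0024,0],[0,0,-2]]]'|grep -E "force|pos"
```

```text
force: [1.3, 1.0, -0.1]
gripper_force: 0.5
tool_pos: [0.5248, -0.1438, 0.0895]
force: [1.9, -0.4, 1.3]
gripper_force: 0.5
```

```bash
python3 -m pendant '[[-1,[-0.0005,0.0012,0],[0,0,-1]],[-1,[-0.001,0.0024,0],[0,0,-2]]]'|grep -E "force|pos"
```

```text
tool_pos: [0.5235, -0.1452, 0.0895]
force: [2.9, 6.4, 0.1]
gripper_force: 4.0
```

```bash
python3 -m pendant '[[-1,[-0.0002,0.0006,0],[0,0,0]],[-1,[-0.0002,0.0006,0],[0,0,0]]]'|grep -E "force|pos"; python3 -m pendant '[[-1,[0,-0.004,0],[0,0,0]],[-1,[0,-0.02,0],[0,0,0]],[-1,[0,-0.035,0],[0,0,0]],[-1,[0,-0.035,-0.04],[0,0,0]],[-1,[0,-0.035,-0.08],[0,0,0]],[-1,[0,-0.035,-0.12],[0,0,0]],[-1,[0,-0.035,-0.16],[0,0,0]],[-1,[0,-0.035,-0.2],[0,0,0]],[-1,[0.1,0,-0.22],[0,0,0]],[-1,[0.1,0,-0.22],[0,0,0]]]'
python3 - <<'E'
from h import *
print(tool()[1].as_matrix().round(2))
E
```

```text
tool_pos: [0.5236, -0.1452, 0.0895]
force: [2.9, 6.2, 0.7]
gripper_force: 3.4
clock: 25.03
tool_pos: [0.5988, -0.1586, 0.31]
orientation: [-179.7, -0.6, -14.7]
force: [1.1, 1.2, -0.5]
opening: 0.0005
gripper_force: 0.0
[[ 0.97 -0.25  0.01]
 [-0.25 -0.97  0.  ]
 [ 0.01 -0.   -1.  ]]
```

```bash
python3 -m pendant '[[-1,[-0.17,-0.27,-0.05],[0,0,0]],[-1,[-0.17,-0.27,-0.05],[0,0,0]],[-1,[-0.17,-0.27,-0.05],[0,0,0]],[-1,[-0.17,-0.27,-0.05],[0,0,0]],[-1,[-0.17,-0.27,-0.05],[0,0,0]],[-1,[-0.17,-0.27,-0.05],[0,0,0]],[-1,[-0.17,-0.27,-0.05],[0,0,0]],[-1,[-0.17,-0.27,-0.05],[0,0,0]],[-1,[-0.17,-0.27,-0.05],[0,0,0]],[-1,[-0.17,-0.27,-0.05],[0,0,0]]]'|head -2
python3 - <<'E'
from h import *
t=viewer.snapshot("top")[:,:,::-1];s=viewer.snapshot("side")[:,:,::-1]
cv2.imwrite("pics/s13.png",s);cv2.imwrite("pics/t13.png",t)
for n,im in(("side",s),("top",t)):
    C=[np.array(proj(n,CO+CB@np.array([x,y,.038]))) for x in(-.15,0) for y in(-.04,.04)]
    print(n,"expected mould back corners",np.round(C,1).tolist())
    u,v=np.mean(C,0).astype(int);m=(im.max(2)<70).astype(np.uint8)
    l=cv2.connectedComponents(m[v-45:v+45,u-45:u+45])[1]
    for i in range(1,l.max()+1):
        q=np.argwhere(l==i)[:,::-1]+[u-45,v-45]
        if len(q)>60:
            r=cv2.minAreaRect(q.astype(np.float32));print(len(q),np.round(cv2.boxPoints(r),1).tolist())
    # coarse brightness map
    print("\n".join("".join("%2x"%(im[y,x].max()//16) for x in range(u-34,u+36,2)) for y in range(v-34,v+36,2)))
E
```

```text
clock: 25.87
tool_pos: [0.5013, 0.147, 0.3551]
side expected mould back corners [[318.3, 150.4], [347.8, 160.0], [303.6, 207.3], [331.8, 217.5]]
4101 [[277.8999938964844, 223.5], [285.5, 132.5], [364.5, 139.0], [356.8999938964844, 230.10000610351562]]
 1 1 2 1 1 1 2 2 2 2 2 2 2 2 2 1 1 1 1 1 1 1 3 6 4 1 1 1 2 1 2 4 4 4 4
 3 1 1 1 1 1 1 1 2 2 1 1 1 1 1 1 1 1 1 1 1 3 7 5 2 1 1 1 1 1 4 4 4 4 4
 6 3 2 1 1 1 1 1 1 1 1 1 1 1 1 1 1 1 1 1 3 7 7 4 1 1 2 2 2 3 5 4 4 4 4
 7 7 4 2 1 1 1 1 1 1 1 1 1 1 1 1 1 1 2 4 6 7 5 3 2 3 3 5 6 6 5 4 4 4 4
 7 7 5 3 2 1 2 1 1 1 1 1 1 1 1 2 2 5 7 6 6 7 4 2 3 3 3 3 6 7 5 4 4 4 4
 7 7 7 5 4 3 2 1 1 1 1 2 3 4 5 7 7 8 8 7 5 4 3 1 3 3 3 3 6 6 5 4 4 4 3
 7 7 7 7 7 7 6 6 4 3 3 4 7 7 7 8 8 8 8 8 6 2 1 2 3 3 3 3 6 6 6 3 3 3 4
 7 8 8 7 7 7 7 7 7 7 7 7 7 7 8 8 8 8 8 8 5 2 1 1 2 3 3 3 5 6 4 3 3 3 4
 7 7 7 7 7 7 7 7 7 7 7 7 7 8 8 8 8 8 8 7 4 2 1 1 2 4 2 1 1 2 3 3 3 4 5
 7 7 7 7 6 7 6 7 7 7 8 8 8 8 8 8 8 8 8 6 3 1 1 2 3 3 1 1 1 2 3 3 3 4 5
 7 7 7 7 7 7 7 7 7 7 7 7 7 8 8 8 8 8 7 5 2 1 1 3 3 2 1 1 1 2 3 3 3 4 6
 7 7 7 7 7 7 7 7 6 6 6 6 7 7 7 7 6 7 6 4 1 1 1 2 3 2 1 1 1 3 3 4 3 
[... 3638 characters left out ...]
5 6 7 7 3 2 2 2 2 2 1 1 2 1 1 1 2 1 1 1 1 1 1 1 1 1 1 1 5 6 7
 b 9 5 5 5 5 5 5 7 7 5 4 3 2 2 1 2 2 1 1 1 1 1 1 1 1 0 1 1 1 1 0 6 7 7
 b b b b 6 5 4 3 3 5 5 4 3 2 2 3 2 1 1 1 1 1 1 1 1 1 1 1 1 1 1 0 7 6 7
 b b b b b b b 6 3 3 3 3 4 5 5 4 3 2 2 4 3 1 1 1 1 0 1 1 0 0 1 5 7 7 7
 b b b b b b b b b 9 4 3 3 3 3 3 3 4 5 5 5 5 6 4 4 2 1 1 1 0 1 6 7 7 7
 b b b b b b b b b b b b 9 4 5 5 4 3 2 2 2 3 6 3 3 7 7 6 5 3 2 7 7 7 7
 b b b b b b b b b b b b b b b 9 4 3 3 3 3 3 3 3 3 7 7 7 7 7 7 7 7 7 7
 b b b b b b b b b b b b b b b b b b 5 5 5 4 3 3 5 7 7 7 7 7 7 7 7 7 7
 b b b b b b b b b b b b b b b b b b b b a 6 5 5 7 7 b 8 7 7 7 7 7 7 7
 b b b b b b b b b b b b b b b b b b b b b b b b b b b b b b b 7 7 7 7
```

The pivot-side edge of the mould is within about 1 mm of where it should be. The knob is at top px (387,246) against an expected (388,245), and contact with lip, bed and keeper was felt as force. Handing in.

```bash
python3 -c "
from plant import workorder
print(workorder.close_job())"
```

```text
the job is handed in; nothing more can be done
None
```

The job is handed in at about 26 s: mould and plate were turned over as one onto the curing rack (plate underneath, against the lip, about 1 mm off centre by camera), and the keeper was swung back until it touched the mould. I don't have the verdict.

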